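Find the worn vibration foot of the roaster and mark it

ROBOT

A 6-joint arm with a two-finger parallel gripper is mounted at the origin on the work surface. World frame = base frame: x ahead of the robot, y to its left, z up, the work surface at z = 0. Lengths are in mm, angles in rad, forces in N, time in s.
With the tool pointing down it reaches from about 300 to 775 mm from the base axis. Payload 14.6 kg.
Tool frame: the origin (TCP) lies on the centre line of the jaws, within the pads' length; the fingertips stand 8 mm ahead of it and the grasp point (between the pads) lies 11 mm behind it; z points along the fingers, y is the direction in which the jaws open and shut (so a half turn about z gives the same grasp; the last joint's range is limited). The gripper opens to 94 mm and grips with 3 to 60 N. Pads are 16 mm wide; open, the fingers measure 119 mm over their backs; the gripper's body (75 mm by 177 mm) begins 78 mm behind the grasp point.
Start: joints at [-1.188, 0.3, 1.521, -0, 1.321, -0.067], TCP at [239.124, -495.287, 213.446] pointing down, gripper open.
Joint ranges: [-3.03, 3.03], [-0.79, 2.21], [0.23, 2.52], [-1.04, 4.18], [0, 3.07], [-2.55, 2.55]. Speed limits (rad/s): [2.22, 2.22, 2.57, 3.14, 3.14, 3.14].

INTERFACE

Orientations are given as [roll, pitch, yaw] about the fixed x, y, z axes, in that order (R = Rz(yaw) Ry(pitch) Rx(roll)).
In Python, from cell import read_state, cams, manip gives the robot as it stands.
- The arm moves only by the shell command python3 -m handwheel 'ROWS' [OPENING] [FORCE]. ROWS is JSON, a list of rows, each a list of 4 numbers: the shift along the tool's x, y, z in m, then the turn about the tool's z in degrees. In form: [[dx, dy, dz, turn], ...]. A call has 1 to 5 rows; each row is the pose to reach, as a shift and turn from the pose measured when the call began, along the tool's axes at that moment; what a row does not reach only later rows make up. A row lasts 1/8 s, in which the tool goes at most 62.5 mm and 10.7 degrees, less where a joint would pass 70% of its speed; a pose out of reach is approached as far as the arm can. A call with a gripper value outside its range is refused whole. OPENING is the closure, from 0 (fully open) to 1 (shut), set as the call begins (- or left out, the last holds). The fingers move at their own pace and stop on an object; FORCE is the grip in N (left out, the last holds). Time passes only in rows, so rows that repeat a pose let the fingers close. It gives the time, the measured TCP pose, the force and the opening at its end, in the units of the state.
- read_state(): the state, without advancing time (a new reading comes with each control period).
- cams.camera(name): name is "scene" or "side" or "wrist"; returns the picture (400x640x3 uint8, red, green, blue); there is no depth.
- cams.get_calibration(name): a dict with "vertical_fov" (degrees; the focal length in pixels is half the picture's height over the tangent of half this angle, whatever the lens; pixels are square), "cx", "cy" (the principal point, pixels), "dist_coeffs" ([k1, k2, p1, p2, k3] as OpenCV has them; the pictures are not rectified), "R" (3x3) and "t" (3): a world point X has camera coordinates R X + t. Camera axes: x right, y down, z forward; pixel columns grow to the right and rows downward; lengths in mm; the calibration is good to about 2 mm. A picture is of the moment at which its call begins: read the wrist's pose just before it. get_calibration takes no time and is no camera call; for the wrist camera it gives the pose at the moment of the call.
- manip.sign_off(): hands the job in, once; it reports no verdict.
The state is a dict: "clock": time; "joints": joint angles; "qd": joint speeds; "effort": joint torques, N m; "eef_pos": TCP position; "eef_rot": TCP orientation; "wrist_force": force on the tool from outside, world axes, zero at the start; "moment": the same for the moment, N m; "finger_gap": finger opening in mm.
Only numpy, scipy, OpenCV 4.12 (cv2) and the standard library are available. Lean on these libraries where they do the work, as an engineer would, in place of code of your own. Each camera call takes 0.05 s, during which the arm holds its last target. There are 200 camera calls.

TASK

The coffee roaster's three spring feet stand in a row on the service plate, and one has gone soft. With the fingertips press down each foot's blue pad in turn, from the robot's left to its right, to feel which is the softest; then push that foot's yellow tag all the way down and let go. Leave the other two tags up, and do not move the jar, the cup or the spanner; nothing needs gripping or lifting.

Things in the scene. Friction and masses are not known exactly. Their poses are not given: they have to be found in the camera images.
- plate: Flat aluminium service plate, 210 (x) x 370 (y) x 8 mm thick, fixed on the table. Origin at the centre of its underside. Its y axis runs along the row of the three feet and points to the robot's left, x away from the robot. Three look-alike vibration-damping feet stand on it in a row about 112 mm apart (each up to 8 mm out of line and turned up to 0.25 rad).
- pad_a_top (a point): Centre of the top face of foot a's blue round press pad (diameter 54 mm, 12 mm thick, on a steel coil spring, over a dark steel base 136 x 68 mm). At rest it is 82 mm above the table; it moves down with the pad. z up, x points from the foot's tag towards its pad. The letter says nothing of the foot's place in the row or of its stiffness: feet change places from run to run.
- pad_a (a joint): How far pad a is pressed down, m: within 0.4 mm of 0 at rest, 0.012 at its stop. It springs back when let go. Pressing a pad 7 mm down takes about 4.5 N on the softest foot and 10 N or more on each of the other two. A press of 3 mm or more with the fingertips counts as a press.
- tag_a_top (a point): Centre of the top face of foot a's yellow plastic tag, a flat tab 22 (x) x 30 (y) x 6 mm on a flat yellow stem in a black guide block, 65 mm from the pad's axis on the side towards the robot. About 64 mm above the table when up, 50 mm when fully down. z up.
- tag_a (a joint): How far tag a is pushed down, m: 0 to 0.002 at the start (up), 0.014 fully down at its stop. It slides stiffly (about 4 N) and stays where it is left.
- pad_b_top (a point): Centre of the top face of foot b's blue round press pad (diameter 54 mm, 12 mm thick, on a steel coil spring, over a dark steel base 136 x 68 mm). At rest it is 82 mm above the table; it moves down with the pad. z up, x points from the foot's tag towards its pad. The letter says nothing of the foot's place in the row or of its stiffness: feet change places from run to run.
- pad_b (a joint): How far pad b is pressed down, m: within 0.4 mm of 0 at rest, 0.012 at its stop. It springs back when let go. Pressing a pad 7 mm down takes about 4.5 N on the softest foot and 10 N or more on each of the other two. A press of 3 mm or more with the fingertips counts as a press.
- tag_b_top (a point): Centre of the top face of foot b's yellow plastic tag, a flat tab 22 (x) x 30 (y) x 6 mm on a flat yellow stem in a black guide block, 65 mm from the pad's axis on the side towards the robot. About 64 mm above the table when up, 50 mm when fully down. z up.
- tag_b (a joint): How far tag b is pushed down, m: 0 to 0.002 at the start (up), 0.014 fully down at its stop. It slides stiffly (about 4 N) and stays where it is left.
- pad_c_top (a point): Centre of the top face of foot c's blue round press pad (diameter 54 mm, 12 mm thick, on a steel coil spring, over a dark steel base 136 x 68 mm). At rest it is 82 mm above the table; it moves down with the pad. z up, x points from the foot's tag towards its pad. The letter says nothing of the foot's place in the row or of its stiffness: feet change places from run to run.
- pad_c (a joint): How far pad c is pressed down, m: within 0.4 mm of 0 at rest, 0.012 at its stop. It springs back when let go. Pressing a pad 7 mm down takes about 4.5 N on the softest foot and 10 N or more on each of the other two. A press of 3 mm or more with the fingertips counts as a press.
- tag_c_top (a point): Centre of the top face of foot c's yellow plastic tag, a flat tab 22 (x) x 30 (y) x 6 mm on a flat yellow stem in a black guide block, 65 mm from the pad's axis on the side towards the robot. About 64 mm above the table when up, 50 mm when fully down. z up.
- tag_c (a joint): How far tag c is pushed down, m: 0 to 0.002 at the start (up), 0.014 fully down at its stop. It slides stiffly (about 4 N) and stays where it is left.
- canister: Bystander: amber jar with steel lid, 72 mm diameter, 110 mm high, standing loose off the left end of the plate. Origin at the centre of its underside.
- cup: Bystander: white ceramic cup, rim 80 mm across, 70 mm high, standing loose off the right end of the plate. Origin at the centre of its underside.
- spanner: Bystander: steel spanner 160 mm long, lying loose on the table beyond the plate's far edge, about parallel to the row. Origin on its underside.

How it is judged (in metres and radians):
On the way, in this order (a step that is already met when the one before it is completed fails the run):
1. the left pad is pressed down at least 3 mm by the fingertips (((y of pad_a_top in the frame of plate above 0.055 m and value of joint pad_a above 0.003 m and contact force between pad_a and the fingers above 1 N) or (y of pad_b_top in the frame of plate above 0.055 m and value of joint pad_b above 0.003 m and contact force between pad_b and the fingers above 1 N) or (y of pad_c_top in the frame of plate above 0.055 m and value of joint pad_c above 0.003 m and contact force between pad_c and the fingers above 1 N))), for 0.05 s.
2. then the middle pad likewise (((y of pad_a_top in the frame of plate between -0.055 and 0.055 m and value of joint pad_a above 0.003 m and contact force between pad_a and the fingers above 1 N) or (y of pad_b_top in the frame of plate between -0.055 and 0.055 m and value of joint pad_b above 0.003 m and contact force between pad_b and the fingers above 1 N) or (y of pad_c_top in the frame of plate between -0.055 and 0.055 m and value of joint pad_c above 0.003 m and contact force between pad_c and the fingers above 1 N))), for 0.05 s.
3. then the right pad likewise (((y of pad_a_top in the frame of plate below -0.055 m and value of joint pad_a above 0.003 m and contact force between pad_a and the fingers above 1 N) or (y of pad_b_top in the frame of plate below -0.055 m and value of joint pad_b above 0.003 m and contact force between pad_b and the fingers above 1 N) or (y of pad_c_top in the frame of plate below -0.055 m and value of joint pad_c above 0.003 m and contact force between pad_c and the fingers above 1 N))), for 0.05 s.
4. then the softest foot's tag is pushed down by the fingertips (the softest spring is the one whose untouched pad rests 0.2 mm or more low, too little to see) (((value of joint pad_a above 0.0002 m and value of joint tag_a above 0.011 m and contact force between tag_a and the fingers above 0.5 N) or (value of joint pad_b above 0.0002 m and value of joint tag_b above 0.011 m and contact force between tag_b and the fingers above 0.5 N) or (value of joint pad_c above 0.0002 m and value of joint tag_c above 0.011 m and contact force between tag_c and the fingers above 0.5 N))), for 0.05 s.
At the end, for the whole second after the job is handed in: The softest foot's tag is at least 11 mm down of its 14 mm, the other two tags are less than 5 mm down, all three pads have sprung back to within 2 mm, and jar, cup and spanner are within 15 mm of where they stood (((value of joint pad_a above 0.0002 m and value of joint tag_a above 0.011 m) or (value of joint pad_a below 0.0002 m and value of joint tag_a below 0.005 m)) and ((value of joint pad_b above 0.0002 m and value of joint tag_b above 0.011 m) or (value of joint pad_b below 0.0002 m and value of joint tag_b below 0.005 m)) and ((value of joint pad_c above 0.0002 m and value of joint tag_c above 0.011 m) or (value of joint pad_c below 0.0002 m and value of joint tag_c below 0.005 m)) and value of joint any of tag_a, tag_b, tag_c above 0.011 m and value of joint each of pad_a, pad_b, pad_c below 0.002 m and distance of each of canister, cup, spanner from where it was at the start of the episode below 0.015 m); the robot touches nothing.
It fails at once if the tag of a foot that is not the softest is pushed down 5 mm or more ((value of joint pad_a below 0.0002 m and not (value of joint tag_a below 0.005 m)) or (value of joint pad_b below 0.0002 m and not (value of joint tag_b below 0.005 m)) or (value of joint pad_c below 0.0002 m and not (value of joint tag_c below 0.005 m))).
It fails at once if the jar, cup or spanner is shifted, lifted or carried by more than 15 mm, or the jar or cup is tipped (distance of any of canister, cup, spanner from where it was at the start of the episode above 0.015 m or angle between any of canister, cup's own z axis and vertical above 0.35 rad).
It also fails if it takes over 51 s, if anything falls off the work surface, if the arm or the gripper's body presses on something with over 40 N, if the wrist force passes 120 N, or if a joint passes its speed limit or range.

## Working session

There is one attempt and no reset: what is moved stays moved. The work goes in short steps, Python scripts to look and compute and a shell command to move; the robot and the scene stay as the last step left them, time stands still between calls to the robot, and variables do not carry over. Pictures are saved under pics/ and viewed, about 8 in all and at most 12, crops included, and the job is handed in when it is done.

```bash
mkdir -p pics; ls; cat > h.py <<'E'
import numpy as np,cv2
from cell import read_state,cams,manip
def ray(name,uv,z,cal=None):
    c=cal or cams.get_calibration(name)
    f=200/np.tan(np.radians(c["vertical_fov"])/2)
    K=np.array([[f,0,c["cx"]],[0,f,c["cy"]],[0,0,1]])
    p=cv2.undistortPoints(np.array(uv,float).reshape(-1,1,2),K,np.array(c["dist_coeffs"],float)).reshape(-1,2)
    R=np.array(c["R"]);t=np.array(c["t"]).ravel()
    o=-R.T@t; d=np.c_[p,np.ones(len(p))]@R
    return o+d*((z-o[2])/d[:,2])[:,None]
def blobs(img,col,amin=60):
    h=cv2.cvtColor(img,cv2.COLOR_RGB2HSV)
    lo,hi=dict(blue=((98,110,50),(125,255,255)),yellow=((22,120,90),(34,255,255)))[col]
    m=cv2.inRange(h,lo,hi)
    n,l,s,c=cv2.connectedComponentsWithStats(m)
    return [(s[i].tolist(),c[i].round(1).tolist()) for i in range(1,n) if s[i,4]>amin]
def save(img,n): cv2.imwrite(f"pics/{n}.png",img[:,:,::-1])
E
python3 - <<'E'
from h import *
print(read_state())
a=[]
for n in("scene","side"):
    i=cams.camera(n);a.append(i);print(n,cams.get_calibration(n))
    for c in("blue","yellow"):
        for b in blobs(i,c):print(c,b,ray(n,[b[1]],82 if c=="blue" else 64).round(0))
save(cv2.resize(np.vstack(a),None,fx=.75,fy=.75),"p1")
E
```

```text
pics
{'clock': 0.0, 'joints': array([-1.18758951e+00,  3.00497694e-01,  1.52158519e+00,  3.15540005e-07,
        1.32068186e+00, -6.66376248e-02]), 'qd': array([-1.37090722e-03,  3.06554413e-05,  9.94441908e-04,  9.38775011e-04,
       -1.46195597e-04,  2.21308650e-04]), 'effort': array([ 3.03469724e-04, -5.31807554e+01, -3.52737808e+01,  7.08454801e-02,
        2.44062074e-02, -9.88723309e-05]), 'eef_pos': array([ 239.03871031, -495.05997216,  212.86999454]), 'eef_rot': array([-3.14042318e+00, -7.83525073e-05,  4.49844313e-01]), 'wrist_force': array([-0.01695977, -0.28793729,  1.09096605]), 'moment': array([0.04496094, 0.03863456, 0.01899929]), 'finger_gap': 93.82366479361458}
scene {'vertical_fov': 43.82325561880872, 'cx': 315.5541235186375, 'cy': 203.52619218041167, 'dist_coeffs': array([-0.07709896,  0.        ,  0.        ,  0.        ,  0.        ]), 'R': array([[-4.13321307e-01,  9.10585215e-01, -2.52163343e-04],
       [ 7.28066746e-01,  3.30308492e-01, -6.00678877e-01],
       [-5.46886013e-01, -2.48456970e-01, -7.99490352e-01]]), 't': array([ 238.44360102, -422.24074007, 15
[... 571 characters left out ...]
, 'dist_coeffs': array([-0.06631731,  0.        ,  0.        ,  0.        ,  0.        ]), 'R': array([[ 0.93719791, -0.348572  , -0.01255578],
       [-0.20016932, -0.50801396, -0.83776731],
       [ 0.28564371,  0.78766705, -0.54588304]]), 't': array([-575.3769135,  209.90507  ,  702.7665118])}
blue ([256, 167, 21, 14, 242], [266.1, 173.3]) [[533. 153.  82.]]
blue ([277, 187, 23, 16, 291], [288.1, 194.1]) [[559.  39.  82.]]
blue ([294, 212, 25, 19, 383], [306.2, 221.2]) [[565. -73.  82.]]
yellow ([239, 184, 12, 12, 79], [245.1, 188.5]) [[472. 129.  64.]]
yellow ([261, 208, 13, 12, 87], [267.0, 212.8]) [[499.  10.  64.]]
yellow ([277, 237, 16, 14, 119], [284.2, 243.3]) [[ 507. -104.   64.]]
```

View pics/p1.png

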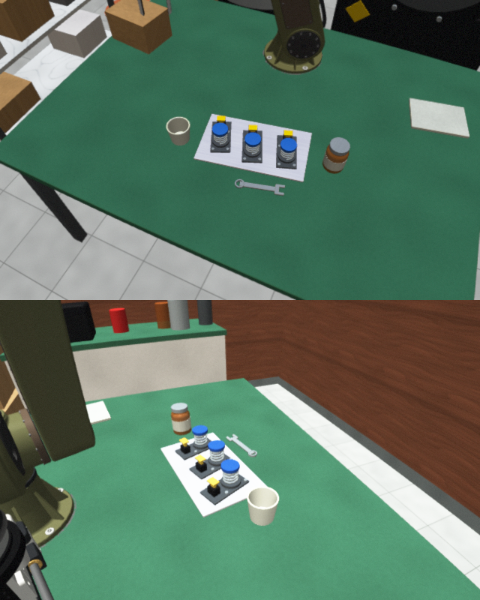

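The pictures show the three feet in a row: left pad about (536,158), middle (561,44), right (567,-69). The tags are about 63 mm nearer the robot, with the foot axes at about 0.4 rad. The jar, cup and spanner are clear of the path. I'll move above the row with the gripper closed.

```bash
python3 -m handwheel '[[0.05,-0.036,-0.01,0],[0.1,-0.072,-0.02,0],[0.15,-0.108,-0.03,0],[0.2,-0.144,-0.04,0],[0.25,-0.18,-0.04,0]]' 1 20
python3 -m handwheel '[[0.05,-0.036,0,0],[0.1,-0.072,0,0],[0.15,-0.108,0,0],[0.2,-0.144,0,0],[0.22,-0.17,0,0]]'
cat > look.py <<'E'
from h import *
import sys
s=read_state();print(s["clock"],s["eef_pos"].round(1),s["eef_rot"].round(3),s["wrist_force"].round(2),s["finger_gap"])
cal=cams.get_calibration("wrist");i=cams.camera("wrist");save(i,sys.argv[1])
for c in("blue","yellow"):
    for b in blobs(i,c):print(c,b,ray("wrist",[b[1]],82 if c=="blue" else 63.5,cal).round(1))
E
python3 look.py w1
```

```text
clock: 0.72
eef_pos: [386.6, -222.6, 253.8]
eef_rot: [3.142, -0.001, 0.45]
wrist_force: [1.1, -0.8, -0.2]
finger_gap: 47.6
clock: 1.35
eef_pos: [511.5, 28.6, 253.3]
eef_rot: [-3.141, 0.0, 0.451]
wrist_force: [0.3, -1.1, 0.7]
finger_gap: 0.7
1.35 [511.5  28.6 253.3] [-3.141  0.     0.451] [ 0.31 -1.07  0.7 ] 0.6625382036245748
blue ([192, 85, 51, 51, 1995], [216.7, 109.9]) [[536.1 162.4  82. ]]
blue ([297, 110, 49, 50, 1916], [321.4, 134.1]) [[561.6  50.4  82. ]]
blue ([391, 151, 47, 47, 1743], [413.9, 173.8]) [[567.9 -62.6  82. ]]
yellow ([208, 156, 25, 21, 433], [219.6, 165.9]) [[475.  141.5  63.5]]
yellow ([305, 178, 26, 20, 449], [317.6, 187.5]) [[501.7  26.   63.5]]
yellow ([391, 213, 26, 18, 405], [403.4, 221.6]) [[509.  -88.9  63.5]]
```

View pics/w1.png

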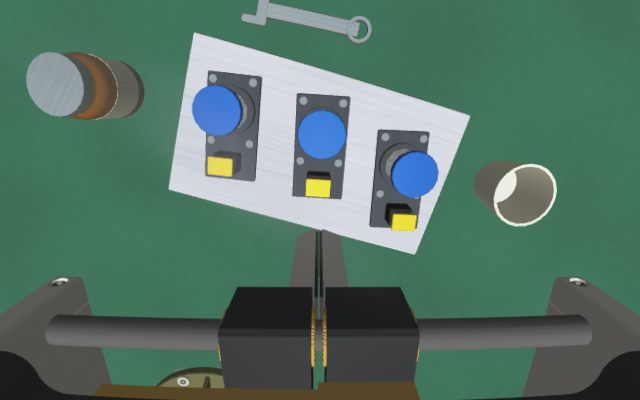

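The wrist view shows all three feet clearly, with pad-tag distances of 64.5–64.7 mm against 65 expected. The pads are at (536,162), (562,50) and (568,-63). Next I press the left pad.

```bash
python3 -m handwheel '[[0.03,-0.041,0.04,0],[0.06,-0.082,0.09,0],[0.08,-0.1094,0.14,0],[0.08,-0.1094,0.148,0],[0.08,-0.1094,0.148,0]]'
python3 -m handwheel '[[0,0,0,0],[0,0,0,0],[0,0,0,0]]'
```

```text
clock: 2.02
eef_pos: [535.3, 163.8, 104.9]
eef_rot: [-3.14, 0.002, 0.453]
wrist_force: [-0.3, 0.2, 1.5]
finger_gap: 0.3
clock: 2.4
eef_pos: [535.7, 163.4, 105.9]
eef_rot: [-3.14, 0.0, 0.452]
wrist_force: [-0.1, 0.5, -0.3]
finger_gap: 0.5
```

```bash
python3 -m handwheel '[[0,0,0.013,0],[0,0,0.019,0],[0,0,0.023,0],[0,0,0.023,0],[0,0,0.023,0]]'
for k in 1 2 3 4; do python3 -m handwheel '[[0,0,0,0]]' | egrep 'pos|force'; done
```

```text
clock: 3.02
eef_pos: [535.6, 163.2, 83.2]
eef_rot: [-3.141, 0.001, 0.452]
wrist_force: [-3.8, -3.4, 10.0]
finger_gap: 0.5
eef_pos: [535.5, 163.2, 83.5]
wrist_force: [-5.0, -0.8, 9.7]
eef_pos: [535.5, 163.2, 83.9]
wrist_force: [-4.0, -0.5, 9.0]
eef_pos: [535.5, 163.2, 84.2]
wrist_force: [-3.4, -1.3, 7.9]
eef_pos: [535.6, 163.2, 84.6]
wrist_force: [-3.5, -1.2, 8.8]
```

The left pad gives about 10 N at 6.8 mm, so it is stiff. Next is the middle pad.

```bash
python3 -m handwheel '[[0,0,-0.025,0],[0,0,-0.03,0],[-0.013,0.056,-0.03,0],[-0.026,0.113,-0.025,0],[-0.026,0.113,-0.021,0]]'
python3 -m handwheel '[[0,0,0,0],[0,0,0,0],[0,0,0,0]]'
```

```text
clock: 4.15
eef_pos: [561.7, 47.1, 104.3]
eef_rot: [-3.141, 0.002, 0.448]
wrist_force: [0.4, 0.7, 0.8]
finger_gap: 0.6
clock: 4.53
eef_pos: [561.6, 48.0, 104.3]
eef_rot: [-3.141, 0.002, 0.45]
wrist_force: [-0.3, 0.7, 0.2]
finger_gap: 0.7
```

```bash
python3 -m handwheel '[[0,-0.002,0.012,0],[0,-0.002,0.017,0],[0,-0.002,0.0215,0],[0,-0.002,0.0215,0],[0,-0.002,0.0215,0]]'
for k in 1 2; do python3 -m handwheel '[[0,0,0,0]]' | egrep 'pos|force'; done
```

```text
clock: 5.15
eef_pos: [560.8, 49.8, 83.1]
eef_rot: [-3.141, 0.001, 0.45]
wrist_force: [-2.0, 2.1, 5.1]
finger_gap: 0.4
eef_pos: [560.8, 49.8, 83.3]
wrist_force: [-2.7, 1.3, 4.3]
eef_pos: [560.9, 49.8, 83.5]
wrist_force: [-2.7, 2.6, 4.9]
```

The middle pad gives about 4.8 N at 6.8 mm, so it is soft. Next is the right pad.

```bash
python3 -m handwheel '[[0,0,-0.025,0],[0,0,-0.03,0],[-0.021,0.052,-0.03,0],[-0.043,0.104,-0.025,0],[-0.043,0.104,-0.021,0]]'
python3 -m handwheel '[[0,0,0,0],[0,0,0,0],[0,0,0,0]]'
```

```text
clock: 6.02
eef_pos: [567.0, -65.8, 103.4]
eef_rot: [-3.141, 0.002, 0.446]
wrist_force: [-0.5, -0.0, -0.2]
finger_gap: 0.4
clock: 6.4
eef_pos: [567.1, -65.0, 103.5]
eef_rot: [-3.141, 0.002, 0.447]
wrist_force: [-0.6, 0.2, -0.7]
finger_gap: 0.4
```

```bash
python3 -m handwheel '[[0.001,-0.002,0.012,0],[0.001,-0.002,0.017,0],[0.001,-0.002,0.021,0],[0.001,-0.002,0.021,0],[0.001,-0.002,0.021,0]]'
for k in 1 2; do python3 -m handwheel '[[0,0,0,0]]' | egrep 'pos|force'; done
```

```text
clock: 7.02
eef_pos: [567.2, -61.9, 83.1]
eef_rot: [-3.14, 0.001, 0.447]
wrist_force: [-3.9, 5.5, 12.7]
finger_gap: 0.3
eef_pos: [567.2, -61.8, 83.7]
wrist_force: [-5.5, -2.1, 12.7]
eef_pos: [567.2, -61.8, 84.3]
wrist_force: [-4.7, -1.0, 10.5]
```

The right pad gives about 12.7 N at 6.8 mm, so the middle foot is the soft one. I'll move over its tag at (501.7, 26).

```bash
python3 -m handwheel '[[0,0,-0.03,0],[0,0,-0.04,0],[-0.01,-0.054,-0.04,0],[-0.021,-0.1075,-0.04,0],[-0.021,-0.1075,-0.04,0]]'
python3 -m handwheel '[[0,0,0,0],[0,0,0,0]]'
python3 look.py w2
```

```text
clock: 7.9
eef_pos: [500.0, 28.1, 123.8]
eef_rot: [-3.14, 0.002, 0.451]
wrist_force: [0.4, 0.2, 0.4]
finger_gap: 0.4
clock: 8.15
eef_pos: [500.3, 27.5, 123.5]
eef_rot: [-3.14, 0.003, 0.45]
wrist_force: [0.9, 0.4, 0.2]
finger_gap: 0.3
8.15 [500.3  27.5 123.5] [-3.14e+00  3.00e-03  4.50e-01] [0.87 0.37 0.18] 0.25085009430513244
blue ([120, 54, 83, 83, 5273], [161.1, 95.3]) [[536.7 161.5  82. ]]
blue ([290, 94, 78, 80, 4890], [328.6, 133.8]) [[561.8  50.7  82. ]]
blue ([434, 160, 77, 72, 4275], [471.8, 195.4]) [[568.1 -61.   82. ]]
yellow ([155, 168, 38, 31, 1021], [173.4, 182.8]) [[475.6 140.9  63.5]]
yellow ([303, 201, 39, 28, 983], [322.1, 214.6]) [[502.4  26.4  63.5]]
yellow ([430, 251, 38, 26, 855], [448.3, 263.5]) [[509.3 -87.5  63.5]]
```

View pics/w2.png

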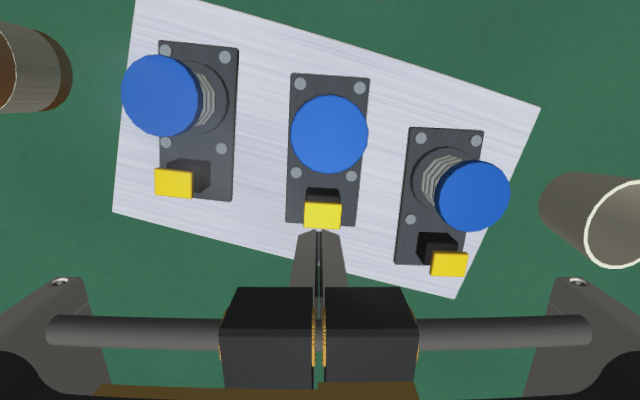

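The fingertips are just above the middle tag, which is measured at (502.4, 26.4), about 2 mm off. All the tags are up. Pushing now.

```bash
python3 -m handwheel '[[0.001,0.002,0.03,0],[0.001,0.002,0.047,0],[0.001,0.002,0.055,0],[0.001,0.002,0.061,0],[0.001,0.002,0.066,0]]'
python3 -m handwheel '[[0,0,0.002,0],[0,0,0.002,0]]'
```

```text
clock: 8.82
eef_pos: [502.2, 26.0, 57.9]
eef_rot: [-3.141, 0.002, 0.45]
wrist_force: [-7.3, -0.1, 38.7]
finger_gap: 0.4
clock: 9.07
eef_pos: [502.4, 26.0, 57.9]
eef_rot: [-3.141, 0.002, 0.45]
wrist_force: [-14.4, -0.8, 28.9]
finger_gap: 0.1
```

The tag is firmly at its stop (fingertips at z = 49.9, about 30–40 N). I'll retreat upwards and look.

```bash
python3 -m handwheel '[[0,0,-0.03,0],[0,0,-0.08,0],[0,0,-0.13,0],[0,0,-0.18,0],[0,0,-0.195,0]]'
python3 -m handwheel '[[0,0,0,0],[0,0,0,0],[0,0,0,0]]'
python3 look.py w3
python3 - <<'E'
from h import *
for n in("scene","side"):
    i=cams.camera(n)
    if n=="side": save(cv2.resize(i[130:290,160:420],None,fx=3,fy=3),"s3")
    print(n,[b[1] for b in blobs(i,"yellow")],[b[1] for b in blobs(i,"blue")])
E
```

```text
clock: 9.7
eef_pos: [503.6, 26.2, 256.2]
eef_rot: [3.14, -0.003, 0.45]
wrist_force: [-0.0, -0.5, -0.6]
finger_gap: 0.6
clock: 10.07
eef_pos: [503.3, 26.2, 254.9]
eef_rot: [3.141, -0.002, 0.45]
wrist_force: [-0.8, -0.1, -0.1]
finger_gap: 0.3
10.075 [503.3  26.2 254.9] [ 3.141e+00 -2.000e-03  4.500e-01] [-0.81 -0.1  -0.08] 0.3465343162434091
blue ([193, 77, 50, 51, 2014], [217.5, 102.1]) [[536.1 162.5  82. ]]
blue ([298, 102, 49, 50, 1931], [322.3, 126.5]) [[561.4  50.4  82. ]]
blue ([392, 143, 48, 48, 1754], [415.0, 166.3]) [[567.8 -62.6  82. ]]
yellow ([208, 150, 26, 20, 443], [220.1, 159.2]) [[474.6 141.7  63.5]]
yellow ([307, 169, 25, 19, 423], [318.5, 178.4]) [[504.1  27.2  63.5]]
yellow ([392, 207, 26, 17, 412], [404.4, 215.0]) [[508.8 -88.9  63.5]]
scene [[486.7, 16.7], [294.4, 157.8], [336.6, 172.7], [384.0, 177.7]] [[293.1, 172.2], [336.7, 185.6], [384.3, 193.0]]
side [[245.1, 188.6], [267.5, 216.0], [284.1, 243.2]] [[266.1, 173.3], [288.1, 194.1], [306.2, 221.2]]
```

View pics/s3.png

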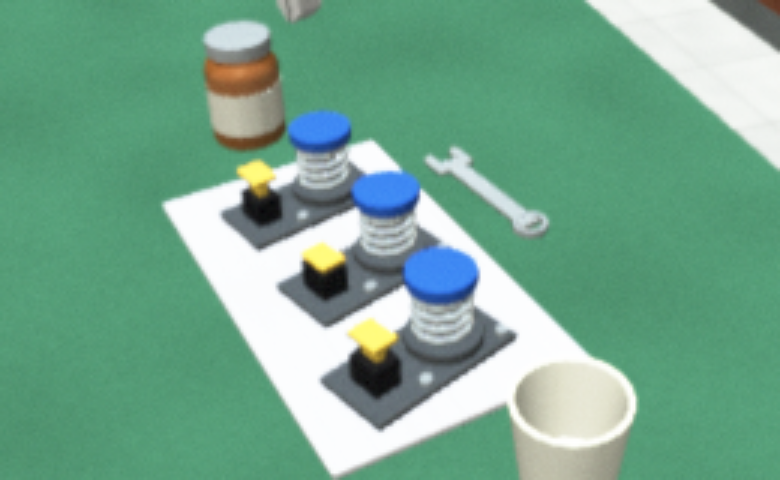

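View pics/w3.png

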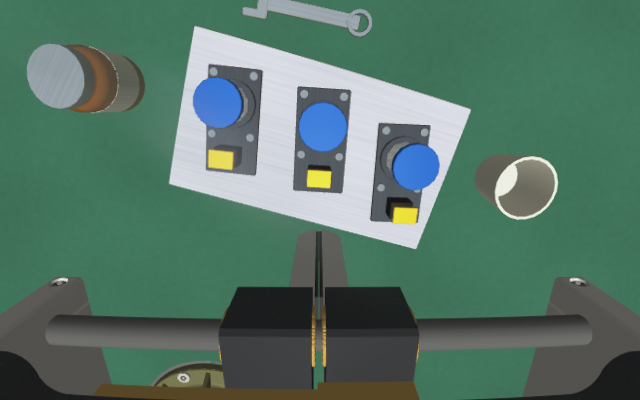

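The middle tag sits flush on its block (side view, crop pixel 324,257), and the other two are up. All the pads are back at their starting pixels, and the jar, cup and spanner have not moved. Signing off.

```bash
python3 -c "
from cell import manip
print(manip.sign_off())"
```

```text
the job is handed in; nothing more can be done
None
```

The job is done and was handed in at about 10 s on the robot's clock; the sign-off gives no verdict.

- **Presses:** I pressed the pads left, middle, right with the closed fingertips, each about 7 mm down by the TCP height. The forces were about 10 N, 4.8 N and 12.7 N, so the middle foot is the soft one.
- **Tag:** I pushed the middle foot's tag to its stop, with the fingertips at z ≈ 50 mm and 29–39 N on the wrist, then lifted clear to TCP z ≈ 255 mm.
- **Last checks:** The side and wrist pictures show the middle tag flush on its guide block and the other two tags still up. All three pads are back at their starting pixels to within 0.3 px. The jar, cup and spanner look unmoved in the pictures; I judged this by eye and did not measure their positions. No check failed or disagreed.

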